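# Pin down the hold-down bar of a laboratory shaker

## Robot

A 6-joint arm with a two-finger parallel gripper is mounted at the origin on the work surface. World frame = base frame: x ahead of the robot, y to its left, z up, the work surface at z = 0. Lengths are in mm, angles in rad, forces in N, time in s.
With the tool pointing down it reaches from about 350 to 875 mm from the base axis. Payload 4.2 kg.
Tool frame: the origin (TCP) lies on the centre line of the jaws, within the pads' length; the fingertips stand 22 mm ahead of it and the grasp point (between the pads) lies 3 mm ahead of it (arm.nose_length is the distance from the TCP to the fingertips, in mm); z points along the fingers, x is the direction in which the jaws open and shut, and the axes are right-handed (so a half turn about z gives the same grasp; the last joint's range is limited). The gripper opens to 85 mm and grips with 20 to 120 N. Pads are 22 mm wide; open, the fingers measure 114 mm over their backs; the gripper's body (76 mm by 85 mm) begins 54 mm behind the grasp point. The pads swing forward as they close: fully open they stand 13 mm farther back than shut.
Start: joints at [1.369, 0.385, 0.008, 0, -1.194, -0.259], TCP at [277.882, 559.804, 219.212] pointing down, gripper open.
Joint ranges: [-3.14, 3.14], [-1.21, 2.06], [-1.07, 1.41], [-3.16, 2.05], [-2.99, -0.16], [-3.1, 3.1]. Speed limits (rad/s): [2.79, 2.79, 3.14, 3.14, 3.14, 3.14].

## Interface

Orientations are given as a unit quaternion [x, y, z, w].
In Python, from bench import telemetry, get_image, workorder, nets, arm gives the robot as it stands.
- The arm moves only by the tool apply_moves, never from a script. Its argument "steps" is a list of rows, each an object with "hand": the opening, from 0 (shut) to 1 (fully open); "xyz": the shift along the tool's x, y, z in cm, a list of three; "delta_rot": the turn, a rotation vector about the tool's x, y, z in rad, a list of three. In form: [{"hand": hand, "xyz": [x, y, z], "delta_rot": [wx, wy, wz]}, ...]. A call has 1 to 12 rows; each row is the pose to reach, as a shift and turn from the pose commanded when the call began, along the tool's axes at that moment; what a row does not reach only later rows make up. A row lasts 1/12 s, in which the tool goes at most 41.7 mm and 7.16 degrees, less where a joint would pass 70% of its speed; a pose out of reach is approached as far as the arm can. A call with a gripper value outside its range is refused whole. The fingers move at their own pace and stop on an object; the grip force is fixed at half the most. Time passes only in rows, so rows that repeat a pose let the fingers close. It gives the time, the measured TCP pose, the force and the opening at its end, in the units of the state.
- telemetry.read_state(): the state, without advancing time (a new reading comes with each control period).
- get_image(name): name is "scene" or "side" or "wrist"; returns a dict with "frame" (420x560x3 uint8, blue, green, red), "fx", "fy", "cx", "cy" (pixels), "origin" and "orientation" of the camera in the world. Camera axes: x right, y down, z forward; pixel columns grow to the right and rows downward; lengths in mm; the calibration is good to about 2 mm. A picture is of the moment at which its call begins. There is no depth.
- workorder.job_done(): hands the job in, once; it reports no verdict.
Trained networks look in a picture, given as the dict that the camera call returned (one of the last four; its "shot" number tells which), for a name from the list of things; names that differ only in an ending like _2 or _b are one class to them, and where a whole thing is asked for, a point or a joint stands for the part that bears it (a point fixed in the world has none). Each returns a list of dicts, best first, with "confidence" (0 to 1); they miss things now and then, are a little off and sometimes report something else, mostly with a low value. They report only what shows in the picture. A call takes as long as a camera call.
- nets.recognise(picture, label): "xyz" ([x, y, z] in mm, in world coordinates, good to about 4 mm: the middle of the surface that is visible of it).
- nets.outline_of(picture, label): "pixels" (420x560 bool, what is visible of it).
- nets.pinpoint(picture, label): "xyz" ([x, y, z] in mm, in world coordinates, good to about 4 mm: a listed point, or the origin of a listed thing).
The state is a dict: "clock": time; "joints": joint angles; "joint_vel": joint speeds; "joint_efforts": joint torques, N m; "position": TCP position; "ee_rot": TCP orientation; "contact_force": force on the tool from outside, world axes, zero at the start; "wrist_torque": the same for the moment, N m; "gripper_width": finger opening in mm.
Only numpy, scipy, OpenCV 4.12 (cv2) and the standard library are available. Lean on these libraries where they do the work, as an engineer would, in place of code of your own. Each camera call takes 0.05 s, during which the arm holds its last target.

## Task

Secure the tube rack on the shaker for a run: swing the hold-down bar over the rack until it is fully shut, then take the long locking pin with the flat paddle handle from the pin stand and put it down through the eye at the end of the bar into the latch post below, until its flange sits on the bar. Lower the pin all the way in, do not let it drop, and let go of it there. Leave the other two pins, the tube rack and the other things on the bench where they are.

Things in the scene. Friction and masses are not known exactly. Their poses are not given: they have to be found in the camera images.
- shaker: Low white bench shaker, fixed, 200 (x) x 280 (y) x 60 mm high, origin under its centre, z up. Its steel latch post stands at x 0, y -100 mm of its frame: 40 x 40 mm, top 116 mm above the bench, with a vertical round hole 15 mm in diameter, 56 mm deep, 2 mm chamfer. A stop plate 6 x 30 mm, 123 mm high, stands at x +30, y -100 mm. The bar's pivot post (28 mm thick) stands at x 0, y +100 mm.
- latch_seat (a point): Point on the axis of the latch post's hole, at the height of the upper face of the bar (126 mm above the bench; the bar is level and 8 mm thick): the underside of the pin's flange belongs here. Its axes are the shaker's.
- hold_bar (a joint): Angle of the steel hold-down bar about its vertical pivot, rad. 0 = shut against its end stop, along the shaker's -y, with its eye right over the latch post's hole; grows to 1.4 as the bar swings open towards the shaker's -x. Seen from above it shuts counterclockwise. No spring: it stays where it is left, held by friction of 0.15 N m (about 1.3 N at the knob). The bar is 28 mm wide, its underside 118 and upper face 126 mm above the bench.
- bar_knob (a point): Middle of the grip of the black upright round knob on the bar, 20 mm in diameter, 50 mm tall (from 126 to 176 mm above the bench); this point is 28 mm above the bar's upper face and 120 mm from the pivot axis. The knob does not turn on the bar. Axes are the bar's: the bar runs from its pivot along its own -y.
- bar_eye (a point): Centre of the eye at the free end of the bar, at its upper face: a vertical round hole 15 mm in diameter through a 40 x 40 x 8 mm end plate, 2 mm chamfer on top, 200 mm from the pivot axis.
- lock_pin: The locking pin, steel, about 0.12 kg, upright in one of the stand's three holes. Origin on its axis at the underside of its flange; z up. Below: a round shaft 12 mm in diameter and 55 mm long with a tapered tip (7 mm at the end, taper 4 mm long). Above: flange 26 mm in diameter, 4 mm thick, then a flat paddle handle, 34 mm wide (x) by 12 mm thick (y), from 4 to 46 mm above the origin. Grip it across the 12 mm thickness (pin's y).
- pin_tip (a point): Centre of the lower end of the locking pin's shaft, 55 mm below its flange.
- pin_stand: White pin stand, fixed, 200 (x) x 56 (y) x 80 mm high, origin under its centre, three vertical 15 mm holes in its top plate, at x -70, 0 and +70 mm; the pins hang in them by their flanges. The pin in each hole varies; the locking pin's paddle lies roughly along the stand's x (within 0.25 rad).
- short_pin: A pin that stays in the stand: same flange, shaft only 25 mm long, upright round handle 20 mm in diameter, 34 mm tall above the flange. Origin at the underside of its flange.
- thin_pin: A pin that stays in the stand: same flange, shaft 8 mm thin, ball 22 mm in diameter on a thin neck, top 45 mm above the origin. Origin at the underside of its flange.
- tube_rack: White rack with small clear tubes, loose, 80 x 130 mm, 47 mm high, standing within low rims on the shaker's platform (60 mm above the bench); its top is at 107 mm, under the bar. Origin under its centre.
- beaker: Empty glass beaker, 72 mm wide, 100 mm high, upright. Origin under its centre.
- petri_dish: Closed clear dish with a teal filling, 94 mm wide, 16 mm high. Origin under its centre.
- pen: Blue pen, 130 mm long (x), 12 mm high, lying. Origin under its centre.
- reagent: Amber bottle with a blue cap, 70 mm wide, 130 mm high. Origin under its centre.
- jar: White jar with a lid, 64 mm wide, 80 mm high. Origin under its centre.

How it is judged (in metres and radians):
On the way, in this order (a step that is already met when the one before it is completed fails the run):
1. the hold-down bar is shut over the tube rack (value of joint hold_bar below 0.04 rad), for 0.2 s.
2. the locking pin is through the bar's eye and in the latch post, down to its flange (value of joint hold_bar below 0.04 rad and horizontal distance between lock_pin and latch_seat below 0.005 m and z of lock_pin in the frame of latch_seat below 0.003 m and angle between lock_pin's own z axis and vertical below 0.08 rad), for 0.2 s.
At the end, for the whole second after the job is handed in: The bar is shut (within 0.04 rad) and the locking pin stands in the bar's eye and the latch post, released and at rest, upright within 0.08 rad, on the hole's axis within 5 mm, the underside of its flange no more than 3 mm above the bar's upper face (all of step 2 and linear speed of lock_pin below 0.02 m/s); the robot touches nothing.
It fails at once if the locking pin is dropped into the eye (faster than 0.45 m/s while its tip is in it) (horizontal distance between pin_tip and latch_seat below 0.006 m and z of pin_tip in the frame of latch_seat below 0 m and linear speed of lock_pin above 0.45 m/s).
It fails at once if one of the other two pins moved more than 20 mm (distance of any of short_pin, thin_pin from where it was at the start of the episode above 0.02 m).
It fails at once if the tube rack moved more than 20 mm (distance of tube_rack from where it was at the start of the episode above 0.02 m).
It fails at once if the beaker, petri dish, pen, bottle or jar moved more than 30 mm (distance of any of beaker, petri_dish, pen, reagent, jar from where it was at the start of the episode above 0.03 m).
It also fails if it takes over 54 s, if anything falls off the work surface, if the arm or the gripper's body presses on something with over 40 N, if the wrist force passes 120 N, or if a joint passes its speed limit or range.

## Working session

There is one attempt and no reset: what is moved stays moved. The work goes in short steps, Python scripts to look and compute and a tool call to move; the robot and the scene stay as the last step left them, time stands still between calls to the robot, and variables do not carry over. Pictures are saved under pics/ and viewed, and the job is handed in when it is done.

Besides the shell and the picture viewer there is one more tool, called as name([rows], argument=value, ...), one row to a line, values as JSON. apply_moves: Moves the arm, as the interface text tells. Its arguments: {"type":"object","properties":{"steps":{"type":"array"}},"required":["steps"]}

```bash
ls; mkdir -p pics
python3 - <<'E'
from bench import telemetry, get_image, workorder, nets, arm
import cv2
print(telemetry.read_state())
print([a for a in dir(arm) if a[0]!='_'])
for n in ["scene","side"]:
    p=get_image(n); cv2.imwrite(f"pics/{n}0.png",p["frame"])
    print(n,p["origin"],p["orientation"],p["fx"])
    for l in ["lock_pin","pin_tip","bar_knob","bar_eye","latch_seat","shaker","pin_stand","short_pin","thin_pin","tube_rack","beaker","reagent","jar","petri_dish","pen"]:
        try: print(l,[(d["xyz"],round(d["confidence"],2)) for d in nets.pinpoint(p,l)][:3])
        except Exception as e: print(l,e)
E
```

```text
pics
{'clock': 0.0, 'joints': array([ 1.36859132e+00,  3.85577133e-01,  6.60945746e-03, -4.59634783e-04,
       -1.19403517e+00, -2.58631308e-01]), 'joint_vel': array([ 1.91497130e-04, -3.98807641e-04,  1.03502308e-03, -1.82963072e-04,
        3.79164738e-05,  7.38772192e-05]), 'joint_efforts': array([ 8.98837834e-05, -3.92293131e+01,  1.88407570e+01,  4.18629974e+00,
       -4.60485695e-03, -1.95956915e-06]), 'position': array([277.63882941, 559.25274684, 218.10865306]), 'ee_rot': array([-5.26853908e-01,  8.49955114e-01, -6.55098551e-04, -9.13047598e-04]), 'contact_force': array([-0.98210817,  0.70561378,  0.11005277]), 'wrist_torque': array([ 0.04822561, -0.02622882, -0.00888264]), 'gripper_width': 85.33575053262707}
['IKError', 'nose_length']
scene [958.9028186  625.60786116 832.14031833] [ 0.26304978  0.88413191 -0.36995575 -0.11067208] 406.9199836720605
lock_pin [([624.8, -273.7, 81.0], 0.49), ([577.8, 67.8, 125.5], 0.4), ([556.9, -289.3, -0.9], 0.32)]
pin_tip [([624.0, -271.1, 24.4], 0.47)]
bar_knob [([454.0, 101.0, 130.8], 0.72), ([497.0, 167.5, 152.8], 0.61)]
bar_eye [([455.2
[... 866 characters left out ...]
.4, -1.5], 0.19)]
bar_eye [([454.4, 98.6, 126.0], 0.87), ([624.0, -275.9, 77.6], 0.25)]
latch_seat [([576.8, 68.9, 124.6], 0.8)]
shaker [([576.7, 164.0, 2.8], 0.68), ([429.8, 449.5, 0.8], 0.52), ([728.8, -107.7, 0.6], 0.51)]
pin_stand [([559.7, -291.4, -2.0], 0.57)]
short_pin [([486.8, -311.6, 79.9], 0.65)]
thin_pin [([729.2, -109.8, -0.9], 0.72), ([559.8, -293.5, 77.4], 0.57)]
tube_rack [([573.3, 167.6, 59.8], 0.79)]
beaker [([730.7, -107.8, 2.2], 0.65), ([427.2, 450.5, 0.5], 0.4)]
reagent [([582.3, -446.8, -3.5], 0.83), ([500.0, 162.5, 156.6], 0.33)]
jar [([427.8, 451.7, -0.0], 0.69)]
petri_dish [([372.5, -83.8, -0.5], 0.68)]
pen [([404.3, -402.4, 1.1], 0.55), ([569.7, 168.8, 58.5], 0.41)]
```

View pics/scene0.png

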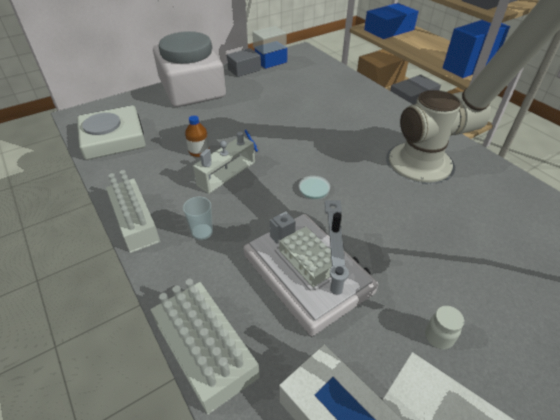

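View pics/side0.png

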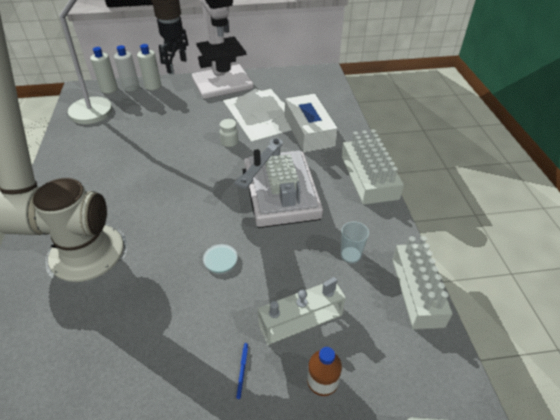

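The scene view shows the shaker at about (310,270), the bar open with its black knob near (337,222), and the pin stand around (225,165). In the side view the stand is at (302,308) with the paddle pin at its right end (330,287). That matches the networks. I'll write a helper, then approach the knob.

```bash
cat > h.py <<'E'
import numpy as np
from scipy.spatial.transform import Rotation as R
from bench import telemetry, get_image, nets
def pose():
    s=telemetry.read_state(); return np.array(s["position"]),R.from_quat(s["ee_rot"]),s
def down(yaw): # tool x at world yaw, z down
    c,s=np.cos(yaw),np.sin(yaw)
    return R.from_matrix(np.array([[c,s,0],[s,-c,0],[0,0,-1]]))
def delta(p,yaw):
    P,Q,s=pose(); d=Q.inv().apply(np.array(p)-P)/10; r=(Q.inv()*down(yaw)).as_rotvec()
    print("clk",round(s["clock"],2),"P",P.round(1),"xyz",d.round(2),"rot",r.round(3))
def proj(pic,X):
    K=R.from_quat(pic["orientation"]); c=K.inv().apply(np.array(X)-np.array(pic["origin"]))
    return np.array([pic["fx"]*c[...,0]/c[...,2]+pic["cx"],pic["fy"]*c[...,1]/c[...,2]+pic["cy"]]).T
def ray(pic,u,v,z):
    K=R.from_quat(pic["orientation"]); d=K.apply([(u-pic["cx"])/pic["fx"],(v-pic["cy"])/pic["fy"],1.0])
    o=np.array(pic["origin"]); return o+d*(z-o[2])/d[2]
E
python3 -c "
from h import *
delta([501,166,240],2.523)"
```

```text
clk 1.6 P [277.9 559.8 219.2] xyz [ 25.35 -37.5   -2.08] rot [-0.    -0.     1.729]
```

apply_moves([
  {"hand": 1,"xyz": [25.35,-37.5,-2.1],"delta_rot": [0,0,1.729]},
  {"hand": 1,"xyz": [25.35,-37.5,-2.1],"delta_rot": [0,0,1.729]},
  {"hand": 1,"xyz": [25.35,-37.5,-2.1],"delta_rot": [0,0,1.729]},
  {"hand": 1,"xyz": [25.35,-37.5,-2.1],"delta_rot": [0,0,1.729]},
  {"hand": 1,"xyz": [25.35,-37.5,-2.1],"delta_rot": [0,0,1.729]},
  {"hand": 1,"xyz": [25.35,-37.5,-2.1],"delta_rot": [0,0,1.729]},
  {"hand": 1,"xyz": [25.35,-37.5,-2.1],"delta_rot": [0,0,1.729]},
  {"hand": 1,"xyz": [25.35,-37.5,-2.1],"delta_rot": [0,0,1.729]},
  {"hand": 1,"xyz": [25.35,-37.5,-2.1],"delta_rot": [0,0,1.729]},
  {"hand": 1,"xyz": [25.35,-37.5,-2.1],"delta_rot": [0,0,1.729]},
  {"hand": 1,"xyz": [25.35,-37.5,-2.1],"delta_rot": [0,0,1.729]},
  {"hand": 1,"xyz": [25.35,-37.5,-2.1],"delta_rot": [0,0,1.729]},
])

```text
clock: 2.6
position: [503.2, 161.4, 240.7]
ee_rot: [0.2, 0.98, -0.0, 0.001]
contact_force: [0.5, 0.3, 0.6]
gripper_width: 85.5
```

Run:
```python
from h import *
import cv2
p=get_image("wrist"); cv2.imwrite("pics/w1.png",p["frame"])
for l in ["bar_knob","bar_eye","latch_seat"]: print(l,[(d["xyz"],round(d["confidence"],2)) for d in nets.pinpoint(p,l)][:2])
print(p["origin"],p["orientation"])
delta([501,166,240],2.523)
print(proj(p,[501,166,176]),proj(p,[501,166,126]))
```

```text
bar_knob [([504.0, 163.4, 153.8], 0.8)]
bar_eye [([454.6, 96.4, 123.9], 0.64)]
latch_seat [([574.6, 59.1, 127.3], 0.8)]
[476.57981586  99.41790651 396.47237629] [0.19820144 0.97127457 0.12880721 0.02739727]
clk 2.8 P [500.9 166.1 240.2] xyz [-0.01 -0.01  0.02] rot [ 0.    -0.     0.232]
[284.62411761 229.55000874] [283.73694511 211.46305653]
```

View pics/w1.png

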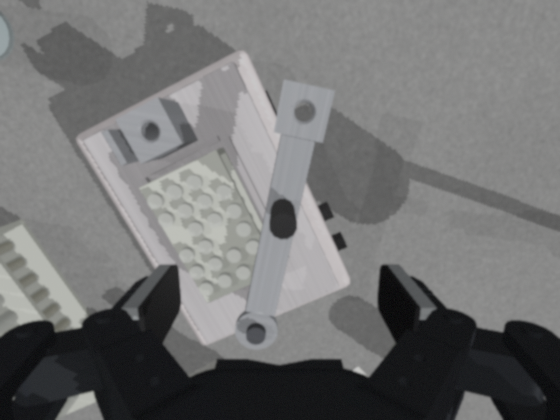

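The wrist view shows the eye hole at (304,111), the latch hole at (151,131), the knob around (283,217) and the pivot at (256,332).

Run:
```python
from h import *
p=get_image("wrist")
print(p["cx"],p["cy"],p["fx"],p["origin"],p["orientation"])
import cv2
# the fresh picture is after settle, nearly identical; measure holes by dark blobs
g=cv2.cvtColor(p["frame"],cv2.COLOR_BGR2GRAY); cv2.imwrite("pics/w2.png",cv2.resize(p["frame"][60:360,60:360],None,fx=2,fy=2))
P,Q,s=pose();print(P,s["clock"])
for n,l in (("knob","bar_knob"),):
    m=nets.outline_of(p,l)
    if m:
        ys,xs=np.nonzero(m[0]["pixels"]); print(m[0]["confidence"],xs.min(),xs.max(),ys.min(),ys.max(),xs.mean(),ys.mean())
```

```text
278.7458631288408 214.11194516698396 330.2902812433711 [475.43609492 103.65668546 395.93130272] [0.19069575 0.97275335 0.12931028 0.02578577]
[500.734767   166.57519557 240.18860506] 2.85
0.76 228 328 77 344 277.0202351944062 204.46360843309674
```

View pics/w2.png

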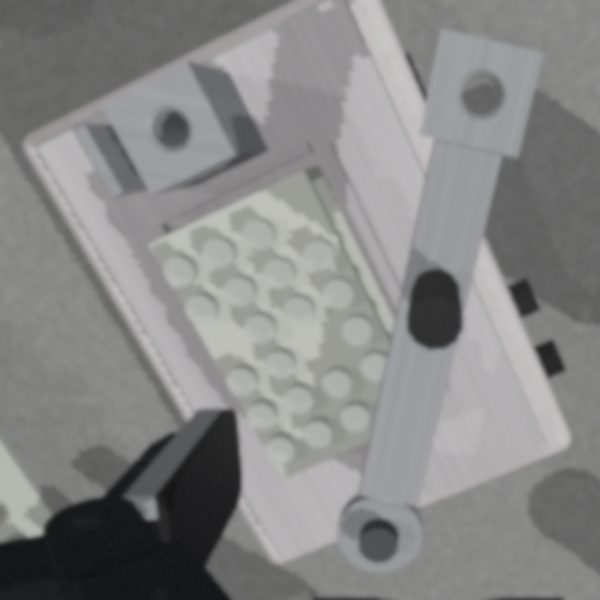

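Run:
```python
from h import *
p=dict(cx=278.7458631288408,cy=214.11194516698396,fx=330.2902812433711,fy=330.29,origin=[475.43609492,103.65668546,395.93130272],orientation=[0.19069575,0.97275335,0.12931028,0.02578577])
e=ray(p,301.5,106.5,126);l=ray(p,146,124.5,116);
print("eye",e,"latch",l)
for z in(126,134,140,150):print("piv",z,ray(p,250,328.5,z))
print("knob",ray(p,277.5,221,176),ray(p,277.5,206,126))
# solve pivot: dist 200 from e and l
d=(l-e)[:2];m=(l+e)[:2]/2;L=np.hypot(*d);h=np.sqrt(200**2-L*L/4);n=np.array([-d[1],d[0]])/L
if n[1]<0:n=-n
pv=m+n*h;print("pivot",pv,"L",L)
a=lambda v:np.arctan2(-v[0],-v[1])
print("theta eye",a(e[:2]-pv),"theta latch",a(l[:2]-pv))
t=a(e[:2]-pv); print("knob pred",pv+120*np.array([-np.sin(t),-np.cos(t)])); t=a(l[:2]-pv);print("knob shut",pv+120*np.array([-np.sin(t),-np.cos(t)]))
```

```text
eye [454.1058895   97.62803819 126.        ] latch [576.18066053  62.42815818 116.        ]
piv 126 [569.95237833 263.6567218  126.        ]
piv 134 [567.15118314 258.91477347 134.        ]
piv 140 [565.05028675 255.35831222 140.        ]
piv 150 [561.54879276 249.43087681 150.        ]
knob [500.77424407 162.99611498 176.        ] [501.55813197 164.31966156 126.        ]
pivot [567.68572006 262.2476667 ] L 127.04834228198378
theta eye 0.6039512357124885 theta latch -0.04248748419975734
knob pred [499.53782172 163.47588959]
knob shut [572.78268434 142.35596158]
```

```bash
python3 -c "
from h import *
delta([500.5,163.7,155],2.538)"
```

```text
clk 2.9 P [500.7 166.8 240.2] xyz [-0.1  -0.3   8.52] rot [ 0.    -0.     0.217]
```

apply_moves([
  {"hand": 1,"xyz": [-0.1,-0.3,2],"delta_rot": [0,0,0.12]},
  {"hand": 1,"xyz": [-0.1,-0.3,4],"delta_rot": [0,0,0.217]},
  {"hand": 1,"xyz": [-0.1,-0.3,6.5],"delta_rot": [0,0,0.217]},
  {"hand": 1,"xyz": [-0.1,-0.3,8.5],"delta_rot": [0,0,0.217]},
  {"hand": 1,"xyz": [-0.1,-0.3,8.5],"delta_rot": [0,0,0.217]},
  {"hand": 0,"xyz": [-0.1,-0.3,8.5],"delta_rot": [0,0,0.217]},
  {"hand": 0,"xyz": [-0.1,-0.3,8.5],"delta_rot": [0,0,0.217]},
  {"hand": 0,"xyz": [-0.1,-0.3,8.5],"delta_rot": [0,0,0.217]},
  {"hand": 0,"xyz": [-0.1,-0.3,8.5],"delta_rot": [0,0,0.217]},
  {"hand": 0,"xyz": [-0.1,-0.3,8.5],"delta_rot": [0,0,0.217]},
  {"hand": 0,"xyz": [-0.1,-0.3,8.5],"delta_rot": [0,0,0.217]},
  {"hand": 0,"xyz": [-0.1,-0.3,8.5],"delta_rot": [0,0,0.217]},
])

```text
clock: 3.9
position: [501.3, 163.0, 156.5]
ee_rot: [0.299, 0.954, 0.001, 0.001]
contact_force: [-0.6, 0.4, 4.9]
gripper_width: 16.5
```

Run:
```python
from h import *
P,Q,s=pose(); print(P,s["gripper_width"],s["contact_force"],Q.apply([1,0,0]))
pv=np.array([567.7,262.2])
v=P[:2]-pv; r=np.hypot(*v); t=np.arctan2(-v[0],-v[1]); print(r,t)
for k in np.linspace(0,1,9)[1:]:
    a=t+k*(-0.0425-0.02-t)
    tgt=pv+r*np.array([-np.sin(a),-np.cos(a)])
    delta([*tgt,P[2]],np.pi-a)
```

```text
[501.3223983  163.03383147 156.45761007] 16.473993494374138 [-0.55043925  0.35541037  4.87762821] [-0.82162186  0.57003202 -0.00101097]
119.33111491773258 0.5898630572786986
clk 3.9 P [501.3 163.  156.5] xyz [-0.97  0.06  0.  ] rot [ 0.002  0.001 -0.098]
clk 3.9 P [501.3 163.  156.5] xyz [-1.93  0.19  0.  ] rot [ 0.001  0.001 -0.18 ]
clk 3.9 P [501.3 163.  156.5] xyz [-2.88  0.4   0.  ] rot [ 0.001  0.001 -0.261]
clk 3.9 P [501.3 163.  156.5] xyz [-3.81  0.69  0.  ] rot [ 0.001  0.001 -0.343]
clk 3.9 P [501.3 163.  156.5] xyz [-4.71  1.06  0.01] rot [ 0.001  0.001 -0.424]
clk 3.9 P [501.3 163.  156.5] xyz [-5.58  1.49  0.01] rot [ 0.001  0.001 -0.506]
clk 3.9 P [501.3 163.  156.5] xyz [-6.42  2.    0.01] rot [ 0.001  0.001 -0.587]
clk 3.9 P [501.3 163.  156.5] xyz [-7.2   2.57  0.01] rot [ 0.001  0.002 -0.669]
```

apply_moves([
  {"hand": 0,"xyz": [-0.97,0.06,0],"delta_rot": [0,0,-0.09]},
  {"hand": 0,"xyz": [-1.93,0.19,0],"delta_rot": [0,0,-0.18]},
  {"hand": 0,"xyz": [-2.88,0.4,0],"delta_rot": [0,0,-0.26]},
  {"hand": 0,"xyz": [-3.81,0.69,0],"delta_rot": [0,0,-0.34]},
  {"hand": 0,"xyz": [-4.71,1.06,0],"delta_rot": [0,0,-0.42]},
  {"hand": 0,"xyz": [-5.58,1.49,0],"delta_rot": [0,0,-0.5]},
  {"hand": 0,"xyz": [-6.42,2.0,0],"delta_rot": [0,0,-0.58]},
  {"hand": 0,"xyz": [-6.8,2.3,0],"delta_rot": [0,0,-0.62]},
  {"hand": 0,"xyz": [-7.2,2.57,0],"delta_rot": [0,0,-0.65]},
  {"hand": 0,"xyz": [-7.2,2.57,0],"delta_rot": [0,0,-0.65]},
  {"hand": 0,"xyz": [-7.2,2.57,0],"delta_rot": [0,0,-0.65]},
])

```text
clock: 4.82
position: [574.8, 141.8, 156.5]
ee_rot: [-0.021, 1.0, -0.001, -0.0]
contact_force: [-1.1, -2.7, 5.8]
gripper_width: 16.3
```

Run:
```python
from h import *
import cv2
P,Q,s=pose(); print(P,s["gripper_width"],s["contact_force"],s["wrist_torque"],s["clock"])
p=get_image("wrist"); cv2.imwrite("pics/w3.png",p["frame"])
print(proj(p,[576.2,62.4,126]))
```

```text
[574.77888186 141.83258956 156.47453139] 16.34987781532445 [-1.09075503 -2.72023654  5.81721293] [-0.7379306   0.60228665 -0.02681474] 4.8167
[281.56636955 101.54171601]
```

View pics/w3.png

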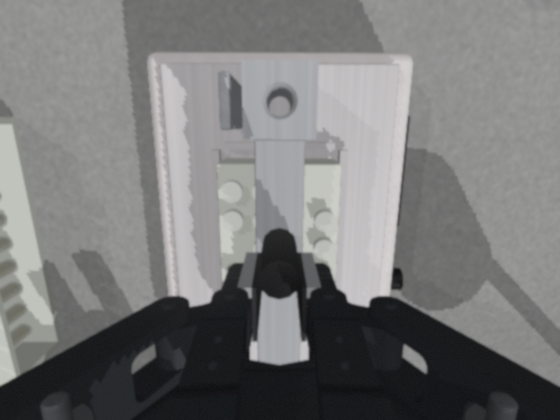

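Run:
```python
import cv2
f=cv2.imread("pics/w3.png"); cv2.imwrite("pics/w3z.png",cv2.resize(f[45:165,195:355],None,fx=5,fy=5,interpolation=cv2.INTER_CUBIC))
```

```text
(no output)
```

View pics/w3z.png

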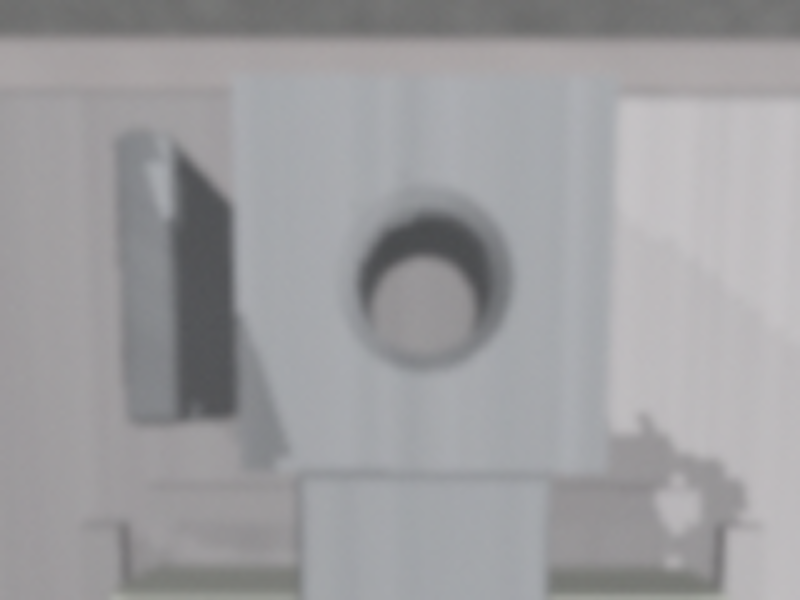

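The zoom shows the stop plate's edge 6 mm from the end plate (7 mm nominal when shut), and the post hole lies concentrically under the eye. I'll press slightly further to confirm the stop.

apply_moves([
  {"hand": 0,"xyz": [-0.2,0,0],"delta_rot": [0,0,0]},
  {"hand": 0,"xyz": [-0.4,0,0],"delta_rot": [0,0,0]},
  {"hand": 0,"xyz": [-0.4,0,0],"delta_rot": [0,0,0]},
])

```text
clock: 5.12
position: [574.9, 141.8, 156.4]
ee_rot: [-0.021, 1.0, -0.001, -0.004]
contact_force: [-11.9, -0.4, 13.4]
gripper_width: 16.5
```

apply_moves([
  {"hand": 0,"xyz": [0.4,0,0],"delta_rot": [0,0,0]},
  {"hand": 0.8,"xyz": [0.4,0,0],"delta_rot": [0,0,0]},
  {"hand": 0.8,"xyz": [0.4,0,0],"delta_rot": [0,0,0]},
  {"hand": 0.8,"xyz": [0.4,0,0],"delta_rot": [0,0,0]},
  {"hand": 0.8,"xyz": [0.4,0,0],"delta_rot": [0,0,0]},
  {"hand": 0.8,"xyz": [0.4,0,-3],"delta_rot": [0,0,0]},
  {"hand": 0.8,"xyz": [0.4,0,-7],"delta_rot": [0,0,0]},
  {"hand": 0.8,"xyz": [0.4,0,-11],"delta_rot": [0,0,0]},
  {"hand": 0.8,"xyz": [0.4,0,-11],"delta_rot": [0,0,0]},
])

```text
clock: 5.87
position: [579.1, 144.0, 274.6]
ee_rot: [-0.022, 1.0, 0.002, 0.008]
contact_force: [1.1, 0.1, 1.5]
gripper_width: 68.1
```

Run:
```python
from h import *
import cv2
p=get_image("wrist"); cv2.imwrite("pics/w4.png",p["frame"])
np.save("w4.npy",{k:p[k] for k in p if k!="frame"},allow_pickle=True)
print([(d["xyz"],round(d["confidence"],2)) for d in nets.pinpoint(p,"latch_seat")][:2],[(d["xyz"],round(d["confidence"],2)) for d in nets.pinpoint(p,"bar_eye")][:2])
delta([624,-275,250],1.82-2*np.pi)
```

```text
[([578.1, 59.9, 128.3], 0.88)] [([571.2, 59.7, 123.4], 0.59)]
clk 6.02 P [574.5 143.1 265.1] xyz [ -3.15 -41.99   1.47] rot [ 1.000e-03 -1.000e-03  1.364e+00]
```

View pics/w4.png

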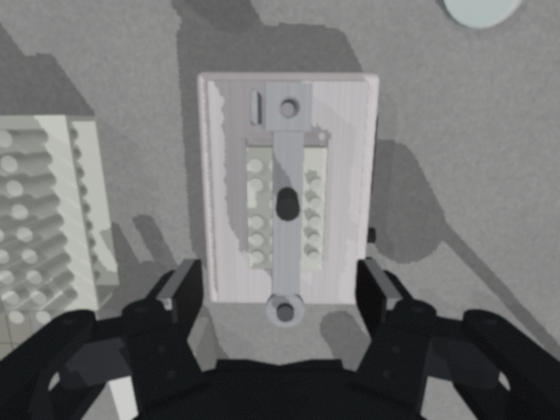

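The bar is shut, with the eye at (289,108) over the post. Moving to the pin.

apply_moves([
  {"hand": 0.8,"xyz": [-3.15,-42,1.5],"delta_rot": [0,0,1.364]},
  {"hand": 0.8,"xyz": [-3.15,-42,1.5],"delta_rot": [0,0,1.364]},
  {"hand": 0.8,"xyz": [-3.15,-42,1.5],"delta_rot": [0,0,1.364]},
  {"hand": 0.8,"xyz": [-3.15,-42,1.5],"delta_rot": [0,0,1.364]},
  {"hand": 0.8,"xyz": [-3.15,-42,1.5],"delta_rot": [0,0,1.364]},
  {"hand": 0.8,"xyz": [-3.15,-42,1.5],"delta_rot": [0,0,1.364]},
  {"hand": 0.8,"xyz": [-3.15,-42,1.5],"delta_rot": [0,0,1.364]},
  {"hand": 0.8,"xyz": [-3.15,-42,1.5],"delta_rot": [0,0,1.364]},
  {"hand": 0.8,"xyz": [-3.15,-42,1.5],"delta_rot": [0,0,1.364]},
  {"hand": 0.8,"xyz": [-3.15,-42,1.5],"delta_rot": [0,0,1.364]},
  {"hand": 0.8,"xyz": [-3.15,-42,1.5],"delta_rot": [0,0,1.364]},
  {"hand": 0.8,"xyz": [-3.15,-42,1.5],"delta_rot": [0,0,1.364]},
])

```text
clock: 7.02
position: [622.9, -278.0, 246.3]
ee_rot: [0.616, 0.788, -0.001, -0.003]
contact_force: [-0.4, 0.9, 0.0]
gripper_width: 68.4
```

apply_moves([
  {"hand": 0.8,"xyz": [0,0,0],"delta_rot": [0,0,0]},
  {"hand": 0.8,"xyz": [0,0,0],"delta_rot": [0,0,0]},
  {"hand": 0.8,"xyz": [0,0,0],"delta_rot": [0,0,0]},
  {"hand": 0.8,"xyz": [0,0,0],"delta_rot": [0,0,0]},
])

```text
clock: 7.35
position: [624.4, -273.9, 250.5]
ee_rot: [0.612, 0.791, 0.0, 0.0]
contact_force: [0.6, -0.1, -0.2]
gripper_width: 68.1
```

Run:
```python
from h import *
import cv2
p=get_image("wrist"); cv2.imwrite("pics/w5.png",p["frame"])
np.save("w5.npy",{k:p[k] for k in p if k!="frame"},allow_pickle=True)
for l in ["lock_pin","pin_stand","thin_pin","short_pin"]: print(l,[(d["xyz"],round(d["confidence"],2)) for d in nets.pinpoint(p,l)][:2])
m=nets.outline_of(p,"lock_pin")
for k in m[:2]:
    mm=k["pixels"].astype(np.uint8);ys,xs=np.nonzero(mm);print(k["confidence"],xs.mean(),ys.mean(),xs.min(),xs.max(),ys.min(),ys.max())
delta([624,-275,250],1.82-2*np.pi)
print(proj(p,[624,-275,126]))
```

```text
lock_pin [([626.4, -273.6, 82.5], 0.77)]
pin_stand [([558.3, -294.4, -0.9], 0.7)]
thin_pin []
short_pin [([488.8, -311.0, 78.2], 0.86)]
0.79 278.5075376884422 198.96231155778895 266 291 178 223
clk 7.65 P [ 624.2 -275.   250.5] xyz [ 0.   -0.02  0.05] rot [0.    0.    0.001]
[279.14965729 203.19347596]
```

View pics/w5.png

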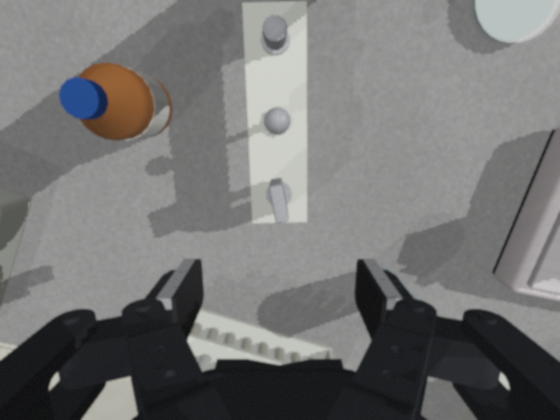

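Run:
```python
import cv2
f=cv2.imread("pics/w5.png"); cv2.imwrite("pics/w5z.png",cv2.resize(f[165:240,230:330],None,fx=8,fy=8,interpolation=cv2.INTER_CUBIC))
```

```text
(no output)
```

View pics/w5z.png

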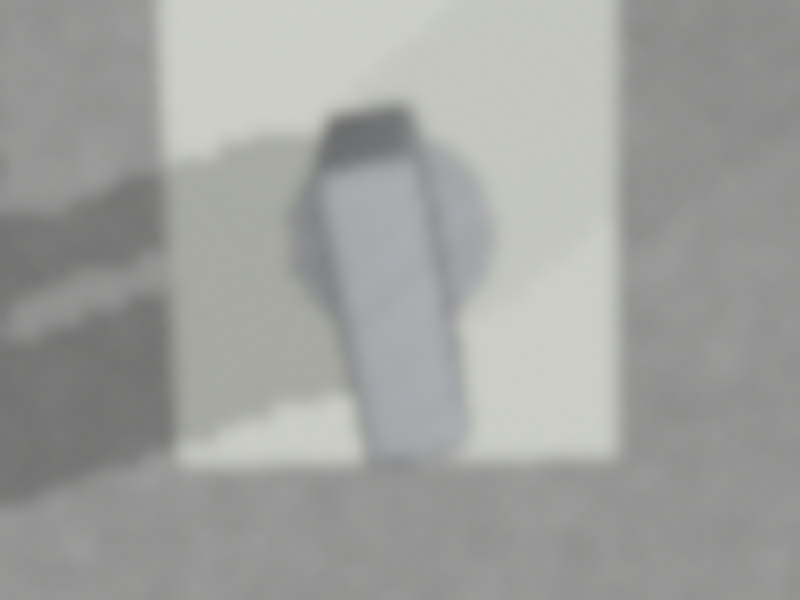

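Run:
```python
from h import *
p=np.load("w5.npy",allow_pickle=True).item()
f=lambda x,y:ray(p,230+x/8,165+y/8,126)
a,b=f(372,165),f(420,449);c=f(396,307)
print(a,b,c,np.linalg.norm(b-a)); y=np.arctan2(*(a-b)[1::-1]);print("paddle yaw",y, y+np.pi)
py=y-np.pi/2
print(py)
# choose tool yaw near 1.82
cand=[k for k in (py,py+np.pi,py+2*np.pi) if abs(k-1.82)<.6];print(cand)
fl=ray(p,230+393/8,165+232/8,84);print("flange",fl)
delta([c[0],c[1],108],cand[0])
```

```text
[ 609.55784604 -281.08287889  126.        ] [ 639.03116159 -268.05570531  126.        ] [ 624.08095355 -274.66368109  126.        ] 32.223959737521646
paddle yaw -2.7254123172861737 0.4161803363036194
-4.29620864408107
[np.float64(1.986976663098516)]
flange [ 624.55659782 -274.89374591   84.        ]
clk 7.65 P [ 624.2 -275.   250.5] xyz [ 4.000e-02 -1.000e-02  1.425e+01] rot [ 0.     0.    -0.166]
```

apply_moves([
  {"hand": 0.8,"xyz": [0.04,0,3],"delta_rot": [0,0,-0.12]},
  {"hand": 0.8,"xyz": [0.04,0,6],"delta_rot": [0,0,-0.166]},
  {"hand": 0.8,"xyz": [0.04,0,9],"delta_rot": [0,0,-0.166]},
  {"hand": 0.8,"xyz": [0.04,0,11.5],"delta_rot": [0,0,-0.166]},
  {"hand": 0.8,"xyz": [0.04,0,13.3],"delta_rot": [0,0,-0.166]},
  {"hand": 0.8,"xyz": [0.04,0,14],"delta_rot": [0,0,-0.166]},
  {"hand": 0.8,"xyz": [0.04,0,14],"delta_rot": [0,0,-0.166]},
  {"hand": 0.5,"xyz": [0.04,0,14],"delta_rot": [0,0,-0.166]},
])

```text
clock: 8.32
position: [624.6, -275.3, 111.0]
ee_rot: [0.546, 0.838, -0.0, 0.001]
contact_force: [0.6, 0.1, 0.9]
gripper_width: 58.0
```

Run:
```python
from h import *
import cv2
p=get_image("wrist"); cv2.imwrite("pics/w6.png",p["frame"])
delta([624.3,-274.8,110],1.987)
print(proj(p,[624.3,-274.8,126]))
```

```text
clk 8.37 P [ 625.2 -275.4  112. ] xyz [ 0.09 -0.06  0.19] rot [0.002 0.002 0.   ]
[282.1699272  273.86983684]
```

View pics/w6.png

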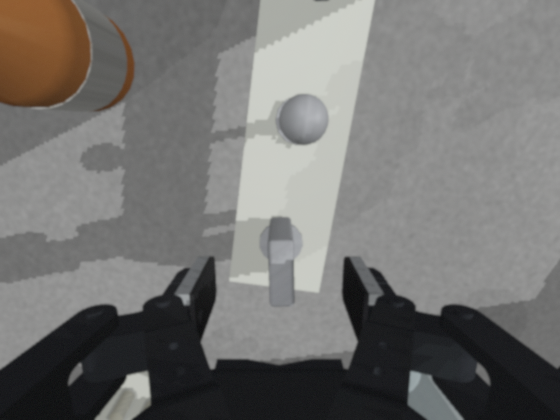

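The paddle (column 282) is centred between the fingers and aligned with them. Closing.

apply_moves([
  {"hand": 0,"xyz": [0.05,0,0.1],"delta_rot": [0,0,0]},
  {"hand": 0,"xyz": [0.05,0,0.1],"delta_rot": [0,0,0]},
  {"hand": 0,"xyz": [0.05,0,0.1],"delta_rot": [0,0,0]},
  {"hand": 0,"xyz": [0.05,0,0.1],"delta_rot": [0,0,0]},
  {"hand": 0,"xyz": [0.05,0,0.1],"delta_rot": [0,0,0]},
  {"hand": 0,"xyz": [0.05,0,0.1],"delta_rot": [0,0,0]},
  {"hand": 0,"xyz": [0.05,0,0.1],"delta_rot": [0,0,0]},
  {"hand": 0,"xyz": [0.05,0,0.1],"delta_rot": [0,0,0]},
])

```text
clock: 9.03
position: [624.5, -274.7, 110.5]
ee_rot: [0.546, 0.838, 0.0, 0.001]
contact_force: [-1.3, 0.6, 6.0]
gripper_width: 9.0
```

Run:
```python
from h import *
P,Q,s=pose(); print(P,s["gripper_width"],s["contact_force"],s["wrist_torque"],s["joints"])
print((Q.apply([1,0,0])),Q.apply([0,0,1]))
```

```text
[ 624.47839653 -274.67039837  110.54981709] 9.007512930699328 [-1.31732342  0.6285521   6.01951537] [0.39821638 0.20541185 0.01243092] [-1.77733345e-01  5.62973491e-01  1.97123111e-02  5.14633448e-04
 -1.02560284e+00 -9.77116128e-01]
[-0.40429863  0.91462589 -0.00144609] [ 1.82412751e-03 -7.74733937e-04 -9.99998036e-01]
```

apply_moves([
  {"hand": 0,"xyz": [0,0,-1],"delta_rot": [0,0,0]},
  {"hand": 0,"xyz": [0,0,-2.5],"delta_rot": [0,0,0]},
  {"hand": 0,"xyz": [0,0,-4.5],"delta_rot": [0,0,0]},
  {"hand": 0,"xyz": [0,0,-7],"delta_rot": [0,0,0]},
  {"hand": 0,"xyz": [0,0,-9.5],"delta_rot": [0,0,0]},
  {"hand": 0,"xyz": [0,0,-12],"delta_rot": [0,0,0]},
  {"hand": 0,"xyz": [0,0,-14],"delta_rot": [0,0,0]},
  {"hand": 0,"xyz": [0,0,-14.5],"delta_rot": [0,0,0]},
  {"hand": 0,"xyz": [0,0,-14.5],"delta_rot": [0,0,0]},
])

```text
clock: 9.78
position: [624.3, -274.6, 255.7]
ee_rot: [0.546, 0.838, 0.001, 0.001]
contact_force: [-0.9, 0.8, -1.9]
gripper_width: 9.1
```

Run:
```python
from h import *
import cv2
p=get_image("wrist"); cv2.imwrite("pics/w7.png",p["frame"])
delta([576,30,255],3.184)
print(telemetry.read_state()["gripper_width"])
```

```text
clk 9.83 P [ 623.5 -274.3  253.6] xyz [29.76  7.93 -0.11] rot [ 1.000e-03 -1.000e-03 -1.198e+00]
8.860841281518809
```

View pics/w7.png

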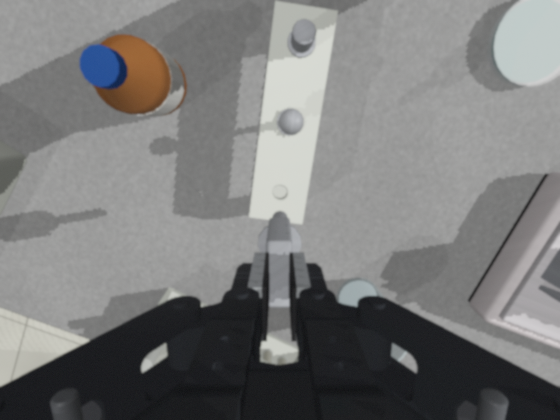

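The pin is held upright, with its flange at (280,240) and its stand hole empty at (280,191). I'll stage it beside the eye so the camera sees both the flange and the eye.

Run:
```python
from h import *
delta([576,102,268],3.184)
```

```text
clk 9.83 P [ 623.5 -274.3  253.6] xyz [36.34 10.84 -1.4 ] rot [ 1.000e-03 -1.000e-03 -1.198e+00]
```

apply_moves([
  {"hand": 0,"xyz": [3,1,-1],"delta_rot": [0,0,-0.1]},
  {"hand": 0,"xyz": [6.5,2,-1.4],"delta_rot": [0,0,-0.22]},
  {"hand": 0,"xyz": [10,3,-1.4],"delta_rot": [0,0,-0.34]},
  {"hand": 0,"xyz": [13.5,4,-1.4],"delta_rot": [0,0,-0.46]},
  {"hand": 0,"xyz": [17,5,-1.4],"delta_rot": [0,0,-0.58]},
  {"hand": 0,"xyz": [20.5,6.1,-1.4],"delta_rot": [0,0,-0.7]},
  {"hand": 0,"xyz": [24,7.2,-1.4],"delta_rot": [0,0,-0.82]},
  {"hand": 0,"xyz": [27.5,8.2,-1.4],"delta_rot": [0,0,-0.93]},
  {"hand": 0,"xyz": [31,9.2,-1.4],"delta_rot": [0,0,-1.04]},
  {"hand": 0,"xyz": [34,10.1,-1.4],"delta_rot": [0,0,-1.14]},
  {"hand": 0,"xyz": [36,10.8,-1.4],"delta_rot": [0,0,-1.198]},
  {"hand": 0,"xyz": [36.3,10.8,-1.4],"delta_rot": [0,0,-1.198]},
])

```text
clock: 10.83
position: [574.6, 104.4, 265.4]
ee_rot: [-0.024, 1.0, -0.0, -0.002]
contact_force: [0.4, 0.1, -1.0]
gripper_width: 9.3
```

apply_moves([
  {"hand": 0,"xyz": [0,0,0],"delta_rot": [0,0,0]},
  {"hand": 0,"xyz": [0,0,0],"delta_rot": [0,0,0]},
  {"hand": 0,"xyz": [0,0,0],"delta_rot": [0,0,0]},
  {"hand": 0,"xyz": [0,0,0],"delta_rot": [0,0,0]},
  {"hand": 0,"xyz": [0,0,0],"delta_rot": [0,0,0]},
  {"hand": 0,"xyz": [0,0,0],"delta_rot": [0,0,0]},
  {"hand": 0,"xyz": [0,0,0],"delta_rot": [0,0,0]},
  {"hand": 0,"xyz": [0,0,0],"delta_rot": [0,0,0]},
])

```text
clock: 11.5
position: [576.1, 100.8, 268.3]
ee_rot: [-0.021, 1.0, 0.0, 0.0]
contact_force: [-0.1, 0.0, -1.6]
gripper_width: 9.4
```

Run:
```python
from h import *
import cv2
p=get_image("wrist"); cv2.imwrite("pics/w8.png",p["frame"])
P,Q,s=pose();print(P,s["clock"],s["contact_force"],s["gripper_width"],Q.apply([1,0,0]),Q.apply([0,0,1]))
d={k:p[k] for k in p if k!="frame"};d["P"]=P;d["Q"]=Q.as_quat()
np.save("w8.npy",d,allow_pickle=True)
for l in ["lock_pin","pin_tip","bar_eye","latch_seat"]: print(l,[(d["xyz"],round(d["confidence"],2)) for d in nets.pinpoint(p,l)][:2])
pin=P+np.array([0,0,-30.5]); print("flange",proj(p,pin),"tip",proj(p,pin-[0,0,55]),"eye",proj(p,[576.2,62.4,126]))
cv2.imwrite("pics/w8z.png",cv2.resize(p["frame"][70:270,180:380],None,fx=3,fy=3,interpolation=cv2.INTER_CUBIC))
```

```text
[576.03700932 100.93282889 268.2498121 ] 11.55 [ 0.12201681  0.30709338 -1.03323209] 9.123961403472387 [-9.99093557e-01 -4.25683377e-02 -3.73524789e-05] [ 3.52881815e-05  4.92451486e-05 -9.99999998e-01]
lock_pin [([573.9, 100.4, 241.9], 0.77)]
pin_tip [([576.4, 105.6, 183.3], 0.96)]
bar_eye [([574.7, 59.3, 126.0], 0.58)]
latch_seat []
flange [278.13397772 241.71298559] tip [278.30219319 216.93100074] eye [280.02936109 158.34537505]
```

View pics/w8.png

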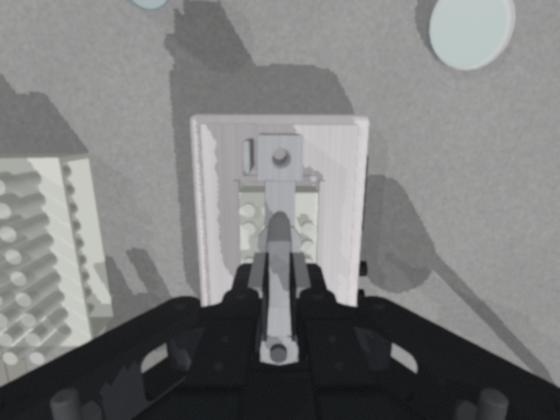

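View pics/w8z.png

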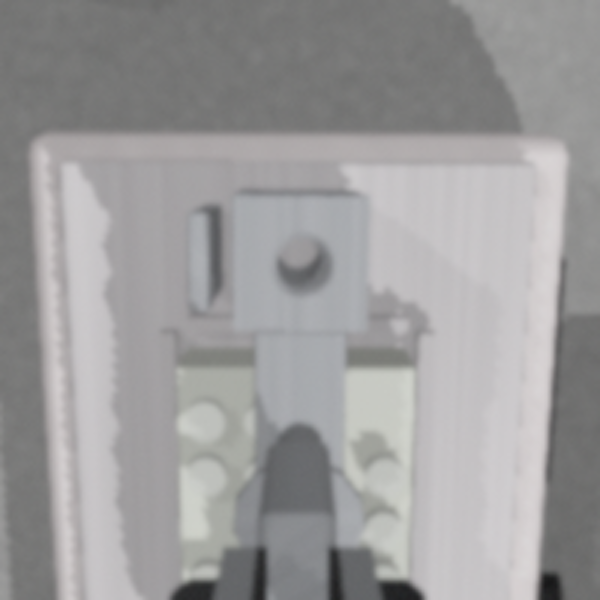

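Run:
```python
from h import *
p=np.load("w8.npy",allow_pickle=True).item();P=p["P"];Q=R.from_quat(p["Q"])
o=P-[0,0,30.5]
z=lambda X:((proj(p,X)-[180,70])*3).round(0)
tx=Q.apply([1,0,0]);ty=Q.apply([0,1,0])
print("ty",ty)
for s in(-1,1):
  for h in(4,46):
    for w in(-6,6): print("paddle end",s,h,w,z(o+ty*17*s+tx*w+[0,0,h]))
print("flange top rim",[z(o+[0,0,4]+13*v) for v in(tx,-tx,ty,-ty)])
print("tip",z(o-[0,0,55]),z(o-[0,0,55]+3.5*ty))
print("eye obs->",ray(p,281,157.3,126))
```

```text
ty [-4.25683395e-02  9.99093556e-01  4.76983514e-05]
paddle end -1 4 -6 [263. 438.]
paddle end -1 4 6 [326. 438.]
paddle end -1 46 -6 [254. 513.]
paddle end -1 46 6 [334. 513.]
paddle end 1 4 -6 [264. 602.]
paddle end 1 4 6 [324. 602.]
paddle end 1 46 -6 [256. 715.]
paddle end 1 46 6 [332. 715.]
flange top rim [array([361., 522.]), array([228., 522.]), array([294., 584.]), array([294., 458.])]
tip [295. 441.] [295. 454.]
eye obs-> [575.37359523  61.43947385 126.        ]
```

Run:
```python
from h import *
delta([576.1,61.8,216],3.184)
```

```text
clk 11.75 P [576.  101.2 268.2] xyz [ 0.16 -3.93  5.22] rot [0.    0.    0.001]
```

apply_moves([
  {"hand": 0,"xyz": [0.05,-1,0],"delta_rot": [0,0,0]},
  {"hand": 0,"xyz": [0.1,-2.2,0],"delta_rot": [0,0,0]},
  {"hand": 0,"xyz": [0.15,-3.3,0.5],"delta_rot": [0,0,0]},
  {"hand": 0,"xyz": [0.16,-3.9,2],"delta_rot": [0,0,0]},
  {"hand": 0,"xyz": [0.16,-3.93,3.5],"delta_rot": [0,0,0]},
  {"hand": 0,"xyz": [0.16,-3.93,4.7],"delta_rot": [0,0,0]},
  {"hand": 0,"xyz": [0.16,-3.93,5.2],"delta_rot": [0,0,0]},
  {"hand": 0,"xyz": [0.16,-3.93,5.2],"delta_rot": [0,0,0]},
  {"hand": 0,"xyz": [0.16,-3.93,5.2],"delta_rot": [0,0,0]},
  {"hand": 0,"xyz": [0.16,-3.93,5.2],"delta_rot": [0,0,0]},
  {"hand": 0,"xyz": [0.16,-3.93,5.2],"delta_rot": [0,0,0]},
])

```text
clock: 12.67
position: [576.7, 61.9, 217.2]
ee_rot: [-0.022, 1.0, 0.0, 0.001]
contact_force: [-0.6, -0.2, -1.0]
gripper_width: 9.2
```

Run:
```python
from h import *
import cv2
out=[]
for n in("scene","side"):
    p=get_image(n)
    u,v=proj(p,[576.1,61.8,145]).astype(int)
    out.append(cv2.resize(p["frame"][v-35:v+35,u-35:u+35],(400,400),interpolation=cv2.INTER_CUBIC))
    print(n,[(d["xyz"],round(d["confidence"],2)) for d in nets.pinpoint(p,"pin_tip")][:2],[(d["xyz"],round(d["confidence"],2)) for d in nets.pinpoint(p,"bar_eye")][:2])
cv2.imwrite("pics/c9.png",np.hstack(out))
P,Q,s=pose();print(P,s["contact_force"]);delta([576.1,61.8,156.5],3.184)
```

```text
scene [([579.1, 64.6, 131.3], 0.54)] [([579.7, 66.7, 129.3], 0.63)]
side [([575.0, 65.9, 133.0], 0.51)] [([577.1, 62.6, 124.1], 0.84), ([727.1, -110.2, 1.1], 0.66)]
[576.18582539  61.92449058 216.4490088 ] [-0.40803673 -0.10750032 -0.90214436]
clk 12.97 P [576.2  61.9 216.4] xyz [ 0.01 -0.01  5.99] rot [0.    0.    0.001]
```

View pics/c9.png

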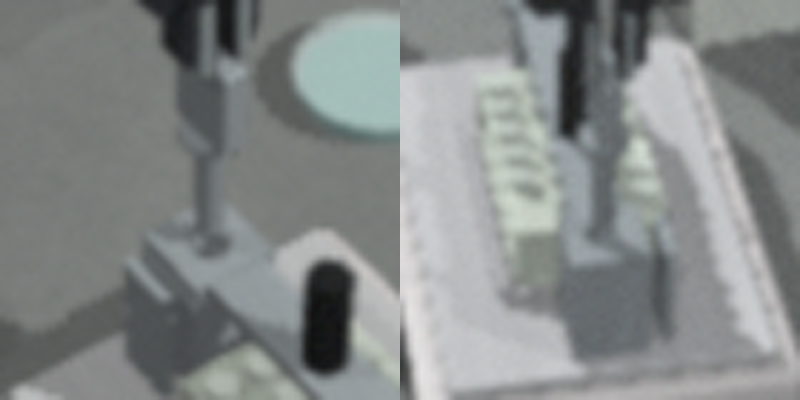

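Both views show the shaft's tip right over the eye (left crop (210,240), right crop (600,235)). I'll lower it gently, with a force check midway.

apply_moves([
  {"hand": 0,"xyz": [0,0,0.5],"delta_rot": [0,0,0]},
  {"hand": 0,"xyz": [0,0,0.9],"delta_rot": [0,0,0]},
  {"hand": 0,"xyz": [0,0,1.3],"delta_rot": [0,0,0]},
  {"hand": 0,"xyz": [0,0,1.7],"delta_rot": [0,0,0]},
  {"hand": 0,"xyz": [0,0,2],"delta_rot": [0,0,0]},
  {"hand": 0,"xyz": [0,0,2],"delta_rot": [0,0,0]},
])

```text
clock: 13.47
position: [575.9, 61.8, 195.2]
ee_rot: [-0.021, 1.0, -0.0, -0.001]
contact_force: [-0.0, 0.2, -1.3]
gripper_width: 9.4
```

apply_moves([
  {"hand": 0,"xyz": [0,0,0.5],"delta_rot": [0,0,0]},
  {"hand": 0,"xyz": [0,0,1.0],"delta_rot": [0,0,0]},
  {"hand": 0,"xyz": [0,0,1.5],"delta_rot": [0,0,0]},
  {"hand": 0,"xyz": [0,0,2],"delta_rot": [0,0,0]},
  {"hand": 0,"xyz": [0,0,2.5],"delta_rot": [0,0,0]},
  {"hand": 0,"xyz": [0,0,3],"delta_rot": [0,0,0]},
  {"hand": 0,"xyz": [0,0,3.4],"delta_rot": [0,0,0]},
  {"hand": 0,"xyz": [0,0,3.6],"delta_rot": [0,0,0]},
  {"hand": 0,"xyz": [0,0,3.7],"delta_rot": [0,0,0]},
  {"hand": 0,"xyz": [0,0,3.7],"delta_rot": [0,0,0]},
])

```text
clock: 14.3
position: [576.1, 61.8, 159.0]
ee_rot: [-0.021, 1.0, -0.0, -0.0]
contact_force: [0.6, 0.9, -0.9]
gripper_width: 9.1
```

apply_moves([
  {"hand": 0,"xyz": [0,0,0.1],"delta_rot": [0,0,0]},
  {"hand": 0,"xyz": [0,0,0.2],"delta_rot": [0,0,0]},
  {"hand": 0,"xyz": [0,0,0.25],"delta_rot": [0,0,0]},
  {"hand": 0,"xyz": [0,0,0.25],"delta_rot": [0,0,0]},
  {"hand": 0,"xyz": [0,0,0.25],"delta_rot": [0,0,0]},
])

```text
clock: 14.72
position: [576.1, 61.8, 156.7]
ee_rot: [-0.021, 1.0, 0.0, 0.0]
contact_force: [1.4, -0.4, -1.2]
gripper_width: 9.2
```

apply_moves([
  {"hand": 0,"xyz": [0,0,0.1],"delta_rot": [0,0,0]},
  {"hand": 0,"xyz": [0,0,0.15],"delta_rot": [0,0,0]},
  {"hand": 0,"xyz": [0,0,0.2],"delta_rot": [0,0,0]},
  {"hand": 0,"xyz": [0,0,0.2],"delta_rot": [0,0,0]},
])

```text
clock: 15.05
position: [577.1, 61.9, 156.5]
ee_rot: [-0.022, 1.0, -0.0, 0.001]
contact_force: [-0.0, -0.3, 5.7]
gripper_width: 9.1
```

Contact at 156.5 mm with 5.7 N, exactly the predicted seating height. I'll look once before releasing.

Run:
```python
from h import *
import cv2
out=[]
for n in("scene","side"):
    p=get_image(n)
    u,v=proj(p,[576.1,61.8,145]).astype(int)
    out.append(cv2.resize(p["frame"][v-35:v+35,u-35:u+35],(400,400),interpolation=cv2.INTER_CUBIC))
    print(n,[(d["xyz"],round(d["confidence"],2)) for d in nets.pinpoint(p,"lock_pin")][:2])
cv2.imwrite("pics/c10.png",np.hstack(out))
P,Q,s=pose();print(P,s["contact_force"],s["clock"])
```

```text
scene [([728.3, -113.8, 3.8], 0.71), ([576.7, 62.8, 126.6], 0.45)]
side [([578.8, 61.0, 124.7], 0.67)]
[577.08646668  61.84587797 156.43893988] [ 0.16565231 -1.01119538  5.13147343] 15.25
```

View pics/c10.png

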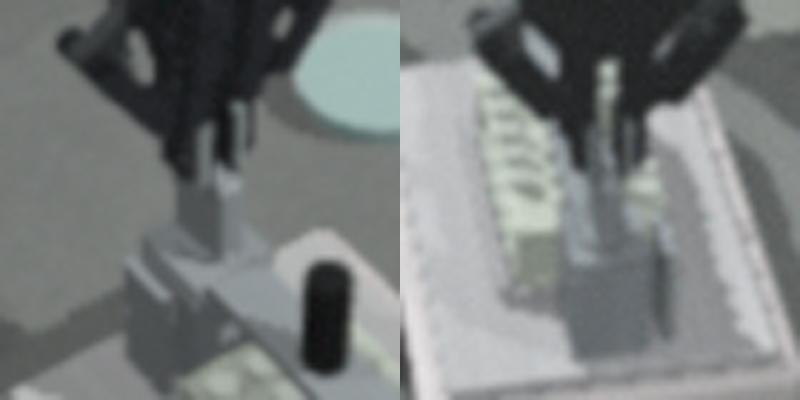

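The pin's flange sits on the bar's end plate in both crops. Releasing and rising straight up.

apply_moves([
  {"hand": 0.2,"xyz": [0,0,0],"delta_rot": [0,0,0]},
  {"hand": 0.5,"xyz": [0,0,0],"delta_rot": [0,0,0]},
  {"hand": 0.5,"xyz": [0,0,0],"delta_rot": [0,0,0]},
  {"hand": 0.5,"xyz": [0,0,0],"delta_rot": [0,0,0]},
  {"hand": 0.5,"xyz": [0,0,0],"delta_rot": [0,0,0]},
  {"hand": 0.5,"xyz": [0,0,-2],"delta_rot": [0,0,0]},
  {"hand": 0.5,"xyz": [0,0,-5],"delta_rot": [0,0,0]},
  {"hand": 0.5,"xyz": [0,0,-9],"delta_rot": [0,0,0]},
  {"hand": 0.5,"xyz": [0,0,-12],"delta_rot": [0,0,0]},
  {"hand": 0.5,"xyz": [0,0,-12],"delta_rot": [0,0,0]},
  {"hand": 0.5,"xyz": [0,0,-12],"delta_rot": [0,0,0]},
  {"hand": 0.5,"xyz": [0,0,-12],"delta_rot": [0,0,0]},
])

```text
clock: 16.25
position: [575.5, 61.8, 274.0]
ee_rot: [-0.021, 1.0, 0.0, -0.001]
contact_force: [0.2, 0.6, -0.7]
gripper_width: 42.6
```

Run:
```python
from h import *
import cv2
out=[]
for n in("scene","side","wrist"):
    p=get_image(n)
    u,v=proj(p,[576.1,61.8,145]).astype(int); k=90 if n=="wrist" else 35
    c=p["frame"][max(0,v-k):v+k,u-k:u+k]
    out.append(cv2.resize(c,(260,260),interpolation=cv2.INTER_CUBIC))
    print(n,[[(d["xyz"],round(d["confidence"],2)) for d in nets.pinpoint(p,l)][:2] for l in("lock_pin","short_pin","thin_pin","tube_rack")])
cv2.imwrite("pics/c11.png",np.hstack(out))
P,Q,s=pose();print(P,s["contact_force"],s["clock"],s["gripper_width"])
```

```text
scene [[([575.5, 63.5, 126.4], 0.48)], [([492.9, -309.1, 77.4], 0.6)], [([557.9, -294.1, 85.0], 0.44), ([726.2, -114.5, -0.6], 0.41)], [([578.5, 167.3, 60.1], 0.82)]]
side [[([577.5, 60.2, 124.8], 0.46)], [([489.7, -313.8, 79.3], 0.42)], [([560.0, -291.5, 78.6], 0.54)], [([572.8, 165.6, 59.2], 0.81)]]
wrist [[([575.3, 65.7, 127.4], 0.59)], [], [], [([575.9, 160.0, 59.0], 0.81)]]
[576.12573107  61.83036521 274.75211264] [-0.26784924 -1.13480502  1.18046588] 17.0 43.021206031690824
```

View pics/c11.png

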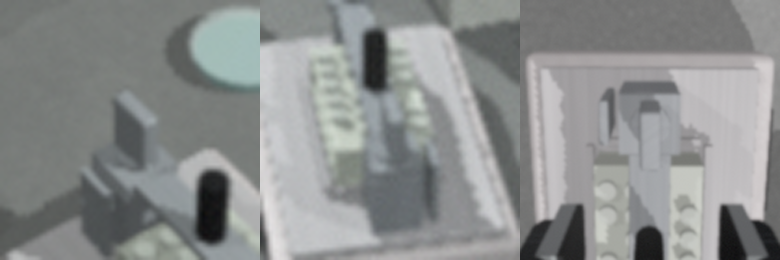

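The pin stands upright, flange on the bar (left crop (140,145)), gripper clear, and the bar is shut. Handing in.

```bash
python3 -c "
from bench import workorder
print(workorder.job_done())"
```

```text
the job is handed in; nothing more can be done
None
```

The bar is shut and the locking pin is in the latch post with its flange on the bar. I handed the job in at about 17 s of the 54 s allowed; no verdict was reported.

- **Bar:** I gripped the knob and swung the bar to its end stop. Pressing a little further gave about 12 N with no movement. The gap to the stop plate measured about 6 mm (7 mm nominal), and the eye was concentric over the post's hole.
- **Pin:** I gripped the paddle across its thickness and lowered the pin slowly, at about 70 mm/s or less. The flange touched at the predicted seating height with about 5 N. I then released it and rose 120 mm clear.
- **Last checks:**
  - The pictures show the pin upright with its flange on the bar and the gripper touching nothing.
  - The networks put the pin's origin at about (576, 63, 126) mm, which matches the eye within their 4 mm accuracy.
  - The two other pins and the tube rack read within network noise of where they started. The largest deviation was the rack's wrist-camera y, about 6 mm off, but the scene and side cameras had it within 2 mm.
  - I did not measure the beaker, dish, pen, bottle and jar again. Nothing touched them.
- **Disagreements:** The gripper width read about 3 mm below the true thickness on both the knob and the paddle. A few network reports were wrong, such as calling the beaker the locking pin, and I ignored those.

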